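# Turn the spice carousel to the dropper bottle

## Task

Turn the spice carousel by gently pushing the pegs on its rim with the fingertips until the dropper bottle (the slim one with a pointed pipette top) stands directly in line with the pointer that sticks out of the carousel's fixed foot, and leave it at rest there. Push only, do not grip the carousel; do not touch, lift or topple the bottles and jars riding on it, and leave the things beside it alone.

Things in the scene. Friction and masses are not known exactly. Their poses are not given: they have to be found in the camera images.
- carousel_base: fixed dark wooden foot of the spice carousel, a disc of 156 mm diameter mostly hidden under the platter; it cannot move. Origin on the turning axis at worktop height; its own -x axis points along the pointer, roughly towards the robot (up to 30 degrees off). A tall dish rack stands close behind: only the carousel's near half has room for a gripper
- pointer_tip (a point): tip of the pointer, a flat arrow-ended wooden tongue 10 mm high lying on the worktop and fixed to the foot; it sticks out from under the platter's rim, its tip 139 mm from the turning axis
- platter_center (a point): centre of the platter's top surface (30 mm above the worktop), on the vertical turning axis. The platter is a wooden disc of 220 mm diameter, 14 mm thick, its underside 16 mm above the worktop. A low steel boss 24 mm across and 7 mm high is at the centre. The bottles and jars stand loose on it, all held by friction alone, with their axes about 57 mm from the turning axis and nothing reaching beyond 85 mm
- peg (a point): top of one of the 8 pegs on the platter (it turns with it). All are alike: upright round dowels of 12 mm diameter with a 15 mm ball on top, on a circle of 100 mm radius about the turning axis, 45 degrees apart, rising from the platter's top to 118 mm above the worktop; the bottles and jars inside stand up to 138 mm above it
- platter (a joint): turn of the platter on its foot in rad, growing counter-clockwise seen from above; it may be turned either way (its stops, two turns off to each side, are out of the way). Stiff bearing: about 1 N on a peg turns it and it stops when no longer pushed; at 0 the peg of peg stands over the pointer
- dropper_bottle: the wanted bottle: brown dropper bottle with a narrow pointed black pipette top, 34 mm diameter, 102 mm high, loose on the platter; origin at the centre of its underside, z up
- spice_jar_c: a squarish spice jar with a wide flat lid, 45 mm, 108 mm high, loose on the platter; origin at the centre of its underside
- spice_jar_a: a squarish spice jar with a wide flat lid, 47 mm, 102 mm high, loose on the platter; origin at the centre of its underside
- spice_jar_b: a squarish spice jar with a wide flat lid, 46 mm, 99 mm high, loose on the platter; origin at the centre of its underside
- beaker: clear plastic measuring beaker, 82 mm across, 152 mm high, loose on the worktop to the right; origin at the centre of its underside
- flask: blue drinking flask, 75 mm across, 230 mm high, loose on the worktop to the left; origin at the centre of its underside
- tin: food tin, 75 mm across, 58 mm high, loose on the worktop right of the carousel; origin at the centre of its underside
There are look-alikes about, which are no part of the job. What is shaped like the spice_jar_c but red is not meant. Leave any pink look-alike of the spice_jar_b alone.

How it is judged:
By the outcome, as a careful person would: the job done as asked, in the order asked, and still so for the second after the job is handed in, with the robot touching nothing.
It also fails if it takes over 51 s, if anything falls off the work surface, if the arm or the gripper's body presses on something with over 40 N, if the wrist force passes 120 N, or if a joint passes its speed limit or range.

## Robot

A 6-joint arm with a two-finger parallel gripper is mounted at the origin on a cart in front of the work surface, level with it; the furniture and walls round the work are solid. World frame = base frame: x ahead of the robot, y to its left, z up, the work surface at z = 0. Lengths are in mm, angles in rad, forces in N, time in s.
With the tool pointing down it reaches from about 400 to 925 mm from the base axis. Payload 12.5 kg.
Tool frame: the origin (TCP) lies midway between the tips of the shut fingers; the grasp point (between the pads) lies 19 mm behind it; z points along the fingers, y is the line along which they close (so a half turn about z gives the same grasp; the last joint's range is limited). The gripper opens to 95 mm and grips with 3 to 60 N. Pads are 20 mm wide; open, the fingers measure 119 mm over their backs; the gripper's body (75 mm by 180 mm) begins 59 mm behind the grasp point.
Start: joints at [-1.419, 0.491, 1.559, -0, 1.092, -0.106], TCP at [159.369, -604.358, 214.661] pointing down, gripper open.
Joint ranges: [-3.1, 3.1], [-0.84, 2.19], [0.05, 2.79], [-1.13, 4.28], [0.06, 2.93], [-2.69, 2.69]. Speed limits (rad/s): [2.22, 2.22, 2.79, 3.14, 3.14, 3.14].

## Interface

Orientations are given as [roll, pitch, yaw] about the fixed x, y, z axes, in that order (R = Rz(yaw) Ry(pitch) Rx(roll)).
In Python, from cell import state, viewer, env, models gives the robot as it stands. The module is installed in compiled form; this text tells all that it offers.
- The arm moves only by the tool arm_command, never from a script. Its argument "rows" is a list of rows, each a list of 2 entries, a list of its own where there are three numbers: the shift along the tool's x, y, z normalised to -1 to 1, where 1 is 0.25 m, then the turn about the tool's z normalised to -1 to 1, where 1 is pi rad. A call has exactly 5 rows; each row shifts and turns the commanded pose from where the row before left it, along the tool's axes as they then stand; what a row does not reach is not made up. A row lasts 1/10 s, in which the tool goes at most 50 mm and 8.59 degrees, less where a joint would pass 70% of its speed; a pose out of reach is approached as far as the arm can. A call with a number of a shift or a turn outside -1 to 1 is refused whole. A call with a gripper value outside its range is refused whole. "claw" is the opening, from 0 (shut) to 1 (fully open), set as the call begins (left out, the last holds). The fingers move at their own pace and stop on an object; the grip force is fixed at half the most. Time passes only in rows, so rows that do not move let the fingers close, or fill a call up. It gives the time, the measured TCP pose, the force, the opening and the grip force at its end, in the units of the state.
- state(): the state, without advancing time (a new reading comes with each control period).
- viewer.read_camera(name): name is "scene" or "top" or "wrist"; returns (picture, depth): 384x512x3 uint8, red, green, blue; 384x512 float32, mm along the optical axis (not along the pixel's ray), 0 where there is no reading.
- viewer.get_calibration(name): a dict with "camera_matrix" (3x3 intrinsics, pixels), "dist_coeffs" ([k1, k2, p1, p2, k3] as OpenCV has them; the pictures are not rectified), "world_to_cam" (4x4, takes a point from world to camera coordinates). Camera axes: x right, y up, looking along -z (the intrinsics and any distortion apply to the point x, -y, -z); pixel columns grow to the right and rows downward; lengths in mm; the calibration is good to about 2 mm. A picture is of the moment at which its call begins: read the wrist's pose just before it. get_calibration takes no time and is no camera call; for the wrist camera it gives the pose at the moment of the call.
- env.job_done(): hands the job in; it is judged then, once.
Trained networks look in the newest picture that a camera, given by its name, has taken for a name from the list of things; names that differ only in an ending like _2 or _b are one class to them, and where a whole thing is asked for, a point or a joint stands for the part that bears it (a point fixed in the world has none). Each returns a list of dicts, best first, with "confidence" (0 to 1); they miss things now and then, are a little off and sometimes report something else, mostly with a low value. They report only what shows in the picture. A call takes as long as a camera call. They do not tell look-alikes from the thing itself.
- models.search_frame(camera, label): "position" ([x, y, z] in mm, in world coordinates, good to about 4 mm: the middle of the surface that is visible of it).
- models.mark_of(camera, label): "position" ([x, y, z] in mm, in world coordinates, good to about 4 mm: a listed point, or the origin of a listed thing).
The state is a dict: "t": time; "joints": joint angles; "qvel": joint speeds; "tau": joint torques, N m; "eef_pos": TCP position; "tcp_rot": TCP orientation; "ft_force": force on the tool from outside, world axes, zero at the start; "moment": the same for the moment, N m; "opening": opening from 0.0 (shut) to 1.0 (fully open); "grip_force": force on a finger pad.
Only numpy, scipy, OpenCV 4.12 (cv2) and the standard library are available. Lean on these libraries where they do the work, as an engineer would, in place of code of your own. Each camera call takes 0.05 s, during which the arm holds its last target. There are 200 camera calls.

## Working session

There is one attempt and no reset: what is moved stays moved. The work goes in short steps, Python scripts to look and compute and a tool call to move; the robot and the scene stay as the last step left them, time stands still between calls to the robot, and variables do not carry over. Pictures are saved under pics/ and viewed, at most 10 in all, crops included, and the job is handed in when it is done.

Besides the shell and the picture viewer there is one more tool, called after "Call:" in YAML: its name, and indented under it one key for each argument. arm_command: Moves the arm, as the interface text tells. Scaled input: -1 to 1 covers 0.25 m each way for a shift and pi rad each way for a turn. Its arguments: {"type":"object","properties":{"rows":{"type":"array","items":{"type":"array"}},"claw":{"type":"number"}},"required":["rows"]}

```bash
mkdir -p pics; python3 - <<'E'
from cell import state, viewer, env, models
import cv2,numpy as np
s=state();print(s['t'],s['eef_pos'],s['tcp_rot'])
for c in ['scene','top']:
    p,d=viewer.read_camera(c);cv2.imwrite(f'pics/{c}0.png',p[:,:,::-1])
    for l in ['pointer_tip','platter_center','peg','dropper_bottle','carousel_base','spice_jar_a','beaker','flask','tin']:
        print(c,l,[(np.round(r['position']).tolist(),round(r['confidence'],2)) for r in models.mark_of(c,l)][:9])
a=[cv2.imread(f'pics/{c}0.png') for c in ['scene','top']]
cv2.imwrite('pics/both.png',cv2.resize(np.vstack(a),None,fx=.78,fy=.78))
print(state()['t'])
E
```

```text
0.0 [ 159.32855587 -604.10125874  214.07613527] [-3.14051853e+00 -1.30951965e-04  2.57791018e-01]
scene pointer_tip [([386.0, 61.0, 9.0], 0.72)]
scene platter_center [([576.0, 83.0, 30.0], 0.7), ([527.0, 54.0, 27.0], 0.64)]
scene peg [([423.0, 51.0, 122.0], 0.67)]
scene dropper_bottle []
scene carousel_base [([522.0, 53.0, -2.0], 0.91)]
scene spice_jar_a [([474.0, -158.0, 3.0], 0.84), ([501.0, 1.0, 32.0], 0.76), ([567.0, 21.0, 28.0], 0.72), ([574.0, 80.0, 31.0], 0.65)]
scene beaker [([435.0, -388.0, 1.0], 0.58)]
scene flask [([438.0, 363.0, 2.0], 0.8)]
scene tin [([455.0, -280.0, -0.0], 0.77)]
top pointer_tip [([386.0, 60.0, 7.0], 0.91), ([524.0, 58.0, 30.0], 0.64), ([425.0, 58.0, 117.0], 0.4)]
top platter_center [([526.0, 58.0, 27.0], 0.78)]
top peg [([425.0, 56.0, 118.0], 0.91)]
top dropper_bottle [([512.0, 112.0, 30.0], 0.5)]
top carousel_base [([522.0, 52.0, -0.0], 0.69), ([503.0, 2.0, 30.0], 0.47)]
top spice_jar_a [([570.0, 21.0, 30.0], 0.82), ([531.0, 285.0, 4.0], 0.8), ([502.0, 3.0, 30.0], 0.71), ([574.0, 80.0, 29.0], 0.68), ([474.0, -158.0, 3.0], 0.55)]
top beaker [([432.0, -382.0, 0.0], 0.57)]
top flask [([436.0, 365.0, -0.0], 0.67)]
top tin [([459.0, -282.0, 3.0], 0.74)]
1.0
```

View pics/both.png

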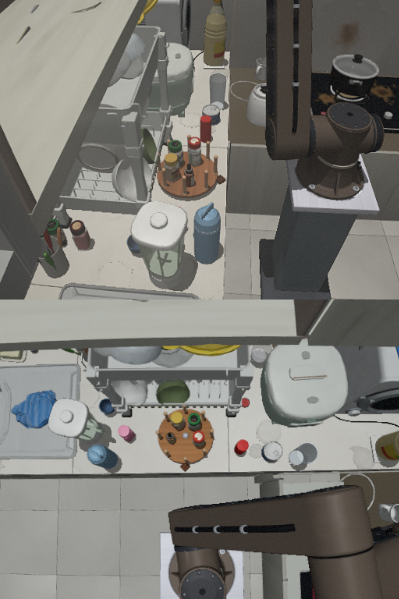

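The overview shows the carousel at about (238,176) in the top picture and (243,224) in the scene picture. The dropper candidate stands on the platter's left in the top view, with red and pink look-alike jars on the worktop. I'll take one close crop to check the choice.

```bash
python3 - <<'E'
import cv2,numpy as np
a=cv2.imread('pics/top0.png')[125:225,185:305]; b=cv2.imread('pics/scene0.png')[160:260,190:310]
cv2.imwrite('pics/crop.png',np.hstack([cv2.resize(x,(400,333),interpolation=cv2.INTER_CUBIC) for x in (a,b)]))
E
```

```text
(no output)
```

View pics/crop.png

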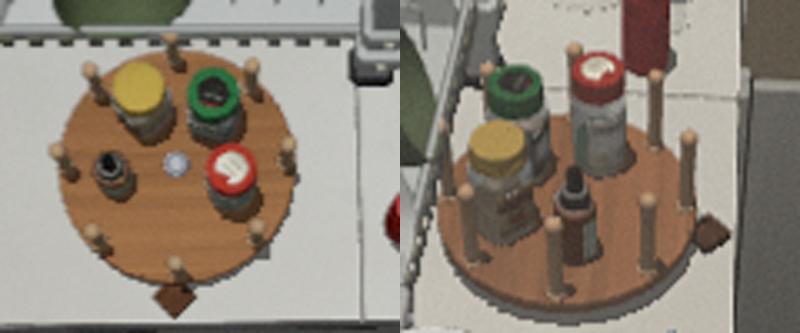

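Candidates on and around the platter in the crop:
- **Dropper bottle:** slim brown bottle with a black pointed pipette, at top crop (112,175) and scene crop (575,215). World about (512,112).
- **Jars with wide lids:** yellow (140,95), green (213,100) and red-lidded (230,170). These are not meant.
- **Red cylinder on the worktop:** right edge of the crop, not meant.

The slim brown bottle is the dropper. The axis is about (525,57) and the pointer points along about 179°. The dropper is at about 103°, so the platter needs roughly +76° counter-clockwise. I'll push the near-left peg (135°) with shut fingers.

Call:
arm_command:
  rows:
    - [[0.15,-0.107,-0.01],0]
    - [[0.15,-0.107,-0.01],0]
    - [[0.15,-0.107,-0.01],0]
    - [[0.15,-0.107,-0.01],0]
    - [[0.15,-0.107,-0.01],0]
  claw: 0

```text
t: 1.5
eef_pos: [307.4, -425.7, 227.4]
tcp_rot: [3.141, -0.0, 0.257]
ft_force: [0.2, 0.3, 0.5]
opening: 0.64
grip_force: 0.0
```

Call:
arm_command:
  rows:
    - [[0.15,-0.107,-0.01],0]
    - [[0.15,-0.107,-0.01],0]
    - [[0.15,-0.107,-0.01],0]
    - [[0.15,-0.107,-0.01],0]
    - [[0.15,-0.107,-0.01],0]

```text
t: 2.0
eef_pos: [454.8, -248.5, 240.0]
tcp_rot: [3.141, -0.0, 0.258]
ft_force: [0.5, 1.0, -0.2]
opening: 0.216
grip_force: 0.0
```

Call:
arm_command:
  rows:
    - [[0.053,-0.155,0],0]
    - [[0.053,-0.155,0],0]
    - [[0.053,-0.155,0],0]
    - [[0.053,-0.155,0],0]
    - [[0.053,-0.155,0],0]

```text
t: 2.5
eef_pos: [468.3, -44.2, 239.8]
tcp_rot: [3.141, -0.0, 0.258]
ft_force: [0.2, 0.2, 0.6]
opening: 0.006
grip_force: 0.0
```

Call:
arm_command:
  rows:
    - [[0.053,-0.155,0],0]
    - [[0.053,-0.155,0],0]
    - [[0.053,-0.155,0],0]
    - [[0.053,-0.155,0],0]
    - [[0.053,-0.155,0],-0.041]

```text
t: 3.0
eef_pos: [483.0, 160.1, 239.8]
tcp_rot: [3.141, -0.0, 0.387]
ft_force: [0.2, -0.8, 1.3]
opening: 0.004
grip_force: 0.0
```

```bash
python3 - <<'E'
from cell import state, viewer, env, models
import cv2,numpy as np
c='wrist'
p,d=viewer.read_camera(c);cv2.imwrite('pics/w1.png',p[:,:,::-1])
for l in ['pointer_tip','platter_center','peg','dropper_bottle','carousel_base']:
    print(c,l,[(np.round(r['position']).tolist(),round(r['confidence'],2)) for r in models.mark_of(c,l)][:9])
s=state();print(s['t'],s['eef_pos'],s['tcp_rot'],s['opening'])
E
```

```text
wrist pointer_tip []
wrist platter_center [([524.0, 57.0, 32.0], 0.92)]
wrist peg []
wrist dropper_bottle [([510.0, 111.0, 30.0], 0.71), ([521.0, 54.0, -4.0], 0.49)]
wrist carousel_base [([520.0, 55.0, -2.0], 0.75)]
3.3 [483.03095934 157.66139889 239.58641935] [3.14138050e+00 2.28286107e-04 3.85069427e-01] 0.004654479318692832
```

View pics/w1.png

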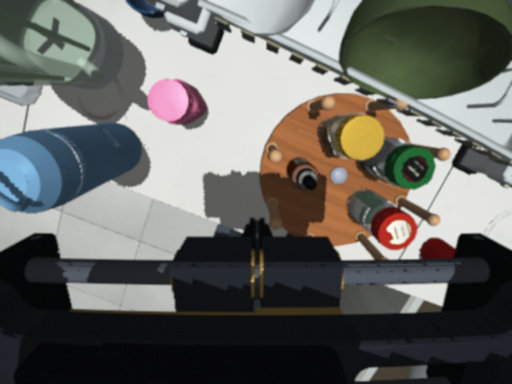

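The wrist view shows the shut fingers at (256,230), outside the rim and between the pegs at (272,155) and (278,215). The dropper is at (305,178) and the boss at (340,175). The gap is clear, so I'll lower.

Call:
arm_command:
  rows:
    - [[0,0,0.12],0]
    - [[0,0,0.15],0]
    - [[0,0,0.15],0]
    - [[0,0,0.12],0]
    - [[0,0,0.08],0]

```text
t: 3.8
eef_pos: [482.6, 156.8, 82.8]
tcp_rot: [-3.141, 0.002, 0.384]
ft_force: [0.7, 0.8, -1.0]
opening: 0.002
grip_force: 0.0
```

Call:
arm_command:
  rows:
    - [[-0.019,0.0004,0],-0.0139]
    - [[-0.019,0.0004,0],-0.0139]
    - [[-0.019,0.0004,0],-0.0139]
    - [[-0.011,0.0002,0],-0.008]
    - [[-0.011,0.0002,0],-0.008]

```text
t: 4.3
eef_pos: [465.7, 148.4, 84.8]
tcp_rot: [3.141, -0.0, 0.567]
ft_force: [-0.1, 0.4, -0.2]
opening: 0.003
grip_force: 0.0
```

Call:
arm_command:
  rows:
    - [[-0.011,0.0002,0],-0.008]
    - [[-0.011,0.0002,0],-0.008]
    - [[-0.011,0.0002,0],-0.008]
    - [[-0.015,0.0003,0],-0.011]
    - [[-0.015,0.0003,0],-0.011]

```text
t: 4.8
eef_pos: [453.0, 139.8, 84.7]
tcp_rot: [3.141, -0.0, 0.715]
ft_force: [0.1, 0.3, 0.1]
opening: 0.005
grip_force: 0.5
```

```bash
python3 - <<'E'
from cell import state
import numpy as np
s=state();v=np.array(s['eef_pos'])[:2]-[524,57];print(s['t'],np.hypot(*v),np.degrees(np.arctan2(v[1],v[0])),np.degrees(s['tcp_rot'][2])+90,s['ft_force'])
E
```

```text
4.8 109.05694688058104 130.59265219773621 130.95418680752957 [0.08215523 0.27020794 0.05957715]
```

Call:
arm_command:
  rows:
    - [[-0.015,0.0003,0],-0.011]
    - [[-0.015,0.0003,0],-0.011]
    - [[-0.019,0.0004,0],-0.0139]
    - [[-0.019,0.0004,0],-0.0139]
    - [[-0.019,0.0004,0],-0.0139]

```text
t: 5.3
eef_pos: [437.9, 124.0, 84.6]
tcp_rot: [3.142, -0.0, 0.915]
ft_force: [-0.3, 1.4, 0.1]
opening: 0.002
grip_force: 0.7
```

Call:
arm_command:
  rows:
    - [[-0.019,0.0004,0],-0.0139]
    - [[-0.019,0.0004,0],-0.0139]
    - [[-0.019,0.0004,0],-0.0139]
    - [[-0.015,0.0003,0],-0.011]
    - [[-0.015,0.0003,0],-0.011]

```text
t: 5.8
eef_pos: [426.1, 105.6, 84.6]
tcp_rot: [-3.141, 0.0, 1.115]
ft_force: [-1.1, 2.3, -0.4]
opening: 0.006
grip_force: 0.8
```

```bash
cat > look.py <<'E'
import sys
from cell import state, viewer, env, models
import cv2,numpy as np
n=sys.argv[1]; C=np.array([524,57.])
s=state();v=np.array(s['eef_pos'])[:2]-C;print(s['t'],np.hypot(*v),np.degrees(np.arctan2(v[1],v[0])),np.degrees(s['tcp_rot'][2])+90,s['ft_force'])
im=[]
for c in sys.argv[2].split(','):
    p,d=viewer.read_camera(c); im.append(p[:,:,::-1])
    for l in ['pointer_tip','platter_center','peg','dropper_bottle']:
        for r in models.mark_of(c,l):
            q=np.array(r['position']);w=q[:2]-C
            print(c,l,np.round(q),round(r['confidence'],2),'r %.0f ang %.1f'%(np.hypot(*w),np.degrees(np.arctan2(w[1],w[0]))%360))
b=[cv2.resize(i[125:225,185:305],(400,333),interpolation=cv2.INTER_CUBIC) if c=='top' else cv2.resize(i[160:260,190:310],(400,333),interpolation=cv2.INTER_CUBIC) if c=='scene' else cv2.resize(i,(400,333)) for c,i in zip(sys.argv[2].split(','),im)]
cv2.imwrite(f'pics/{n}.png',np.hstack(b))
E
python3 look.py l1 scene,wrist
```

```text
5.8 109.32754576730747 153.60501102110348 153.8854198878155 [-1.12650014  2.28036722 -0.3964352 ]
scene pointer_tip [383.  62.   9.] 0.82 r 141 ang 177.8
scene platter_center [530.  55.  27.] 0.69 r 6 ang 336.8
scene dropper_bottle [485. 101.  33.] 0.6 r 58 ang 131.4
wrist platter_center [524.  58.  33.] 0.91 r 1 ang 83.7
wrist dropper_bottle [488. 100.  32.] 0.58 r 56 ang 130.3
```

View pics/l1.png

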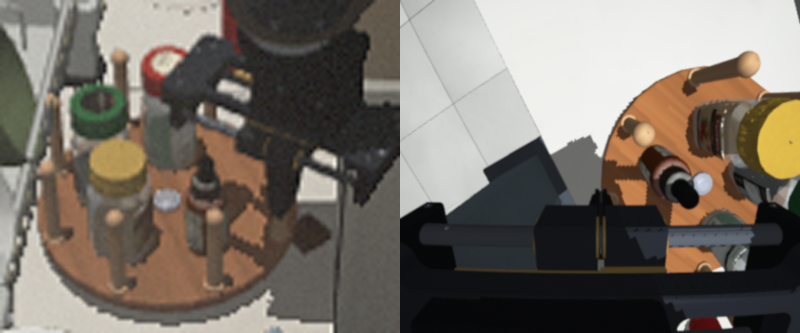

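The push works. The scene and wrist views show the dropper turned to about 131°, standing upright, with the finger behind its peg at (280,185) in the scene crop. About 47° remain; continue.

Call:
arm_command:
  rows:
    - [[-0.011,0.0002,0],-0.008]
    - [[-0.015,0.0003,0],-0.011]
    - [[-0.019,0.0004,0],-0.0139]
    - [[-0.019,0.0004,0],-0.0139]
    - [[-0.019,0.0004,0],-0.0139]

```text
t: 6.8
eef_pos: [419.0, 86.2, 84.6]
tcp_rot: [-3.141, 0.0, 1.305]
ft_force: [-1.4, 1.0, -0.0]
opening: 0.005
grip_force: 0.6
```

Call:
arm_command:
  rows:
    - [[-0.019,0.0004,0],-0.0139]
    - [[-0.019,0.0004,0],-0.0139]
    - [[-0.019,0.0004,0],-0.0139]
    - [[-0.019,0.0004,0],-0.0139]
    - [[-0.019,0.0004,0],-0.0139]

```text
t: 7.3
eef_pos: [415.1, 62.8, 84.5]
tcp_rot: [-3.141, 0.0, 1.523]
ft_force: [-1.7, 1.5, -0.1]
opening: 0.005
grip_force: 0.7
```

Call:
arm_command:
  rows:
    - [[-0.019,0.0004,0],-0.0139]
    - [[-0.019,0.0004,0],-0.0139]
    - [[-0.019,0.0004,0],-0.0139]
    - [[-0.015,0.0003,0],-0.011]
    - [[-0.011,0.0002,0],-0.008]

```text
t: 7.8
eef_pos: [416.1, 42.0, 84.5]
tcp_rot: [-3.141, -0.0, 1.714]
ft_force: [-1.4, 1.5, -0.0]
opening: 0.003
grip_force: 0.6
```

```bash
python3 look.py l2 scene,wrist,top
```

```text
7.8 108.9267791019074 -172.1064960928652 188.17900571467334 [-1.38222905  1.46948911 -0.00981295]
scene pointer_tip [385.  60.  12.] 0.75 r 139 ang 178.9
scene platter_center [527.  57.  28.] 0.57 r 3 ang 356.5
scene peg [479. -36. 120.] 0.79 r 103 ang 244.3
scene dropper_bottle [465.  71.  30.] 0.6 r 61 ang 166.9
wrist pointer_tip [386.  60.  11.] 0.56 r 138 ang 178.7
wrist pointer_tip [525. 112.  29.] 0.52 r 55 ang 89.0
wrist platter_center [526.  54.  30.] 0.75 r 3 ang 307.9
wrist dropper_bottle [468.  72.  35.] 0.65 r 57 ang 165.1
top platter_center [526.  56.  28.] 0.65 r 2 ang 339.1
top peg [480. -29. 120.] 0.85 r 97 ang 242.7
top peg [559.  11.  30.] 0.71 r 57 ang 307.2
```

```bash
python3 -c "
import cv2;a=cv2.imread('pics/l2.png');cv2.imwrite('pics/l2s.png',cv2.resize(a,(800,222)))"
```

```text
(no output)
```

View pics/l2s.png

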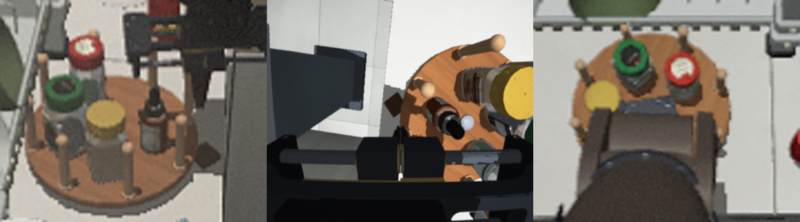

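The dropper is at about 166° and upright, and the pointer at about 178.5°. The wrist view has the pointer at (393,102) and the dropper at (445,120). About 12.5° remain, so I'll push 10° slowly, then withdraw and measure with the view clear.

Call:
arm_command:
  rows:
    - [[-0.011,0.0002,0],-0.008]
    - [[-0.019,0.0004,0],-0.0139]
    - [[-0.019,0.0004,0],-0.0139]
    - [[-0.015,0.0003,0],-0.011]
    - [[-0.011,0.0002,0],-0.008]

```text
t: 9.05
eef_pos: [420.4, 23.8, 84.5]
tcp_rot: [-3.141, -0.0, 1.886]
ft_force: [-1.4, 1.0, 0.4]
opening: 0.005
grip_force: 0.6
```

```bash
for i in 1 2; do python3 look.py l3 scene,wrist; done
```

```text
9.05 108.75589143264331 -162.21526447323237 198.04168997038522 [-1.41025418  1.02079881  0.43735244]
scene pointer_tip [386.  62.  12.] 0.58 r 138 ang 177.8
scene pointer_tip [519.  53.  -1.] 0.36 r 6 ang 218.7
scene platter_center [526.  56.  28.] 0.94 r 2 ang 335.8
scene dropper_bottle [465.  62.  30.] 0.65 r 59 ang 175.1
scene dropper_bottle [564.  14.  34.] 0.51 r 59 ang 312.9
wrist pointer_tip [385.  60.   6.] 0.97 r 139 ang 178.9
wrist pointer_tip [563.  17.  30.] 0.4 r 56 ang 314.7
wrist platter_center [525.  58.  34.] 0.6 r 1 ang 47.7
wrist dropper_bottle [466.  62.  31.] 0.86 r 58 ang 174.7
9.55 108.43439387288457 -162.26884248807505 197.97068942283346 [-0.13979292  0.21349927  0.06234233]
scene pointer_tip [384.  58.   8.] 0.83 r 141 ang 179.7
scene platter_center [528.  55.  28.] 0.85 r 5 ang 331.4
scene platter_center [467.  61.  33.] 0.18 r 57 ang 176.1
scene dropper_bottle [466.  62.  33.] 0.84 r 58 ang 175.3
wrist pointer_tip [386.  58.  11.] 0.57 r 138 ang 179.4
wrist platter_center [526.  55.  34.] 0.95 r 3 ang 309.6
wrist dropper_bottle [468.  58.  30.] 0.74 r 56 ang 179.0
```

Call:
arm_command:
  rows:
    - [[-0.0075,0.0001,0],-0.0055]
    - [[-0.0075,0.0001,0],-0.0055]
    - [[-0.0075,0.0001,0],-0.0055]
    - [[0,0,0],0]
    - [[0.006,0,0],0]

```text
t: 10.55
eef_pos: [422.2, 19.9, 84.6]
tcp_rot: [3.141, 0.0, 1.936]
ft_force: [0.1, 0.3, 0.2]
opening: 0.001
grip_force: 0.0
```

Call:
arm_command:
  rows:
    - [[0.008,0,0],0]
    - [[0,0,-0.06],0]
    - [[0,0,-0.16],0]
    - [[0,0,-0.2],0]
    - [[0,-0.1,-0.2],0]

```text
t: 11.05
eef_pos: [401.5, 14.2, 236.5]
tcp_rot: [3.14, 0.001, 1.937]
ft_force: [0.5, -0.3, -0.2]
opening: 0.005
grip_force: 0.0
```

Call:
arm_command:
  rows:
    - [[-0.15,-0.05,0],0]
    - [[-0.15,-0.05,0],0]
    - [[-0.15,0,0],0]
    - [[-0.1,0,0],0]
    - [[0,0,0],0]

```text
t: 11.55
eef_pos: [427.1, -125.6, 234.2]
tcp_rot: [3.141, 0.001, 1.934]
ft_force: [-0.1, 1.2, 0.1]
opening: 0.004
grip_force: 0.0
```

```bash
python3 look.py l4 scene,wrist; python3 - <<'E'
from cell import viewer
import cv2
p,_=viewer.read_camera('wrist');cv2.imwrite('pics/w4.png',p[:,:,::-1])
E
```

```text
11.55 206.72564784177965 -117.96670485787695 200.79451897935738 [-0.08011922  1.16440678  0.0745341 ]
scene pointer_tip [384.  62.  14.] 0.69 r 140 ang 178.2
scene platter_center [526.  55.  30.] 0.77 r 3 ang 320.4
scene peg [502. -43. 120.] 0.65 r 102 ang 257.7
scene dropper_bottle [468.  60.  32.] 0.76 r 56 ang 177.4
wrist pointer_tip [385.  58.   7.] 0.89 r 139 ang 179.5
wrist platter_center [527.  55.  30.] 0.94 r 3 ang 328.4
wrist peg [502. -42. 119.] 0.89 r 102 ang 257.7
wrist dropper_bottle [466.  56.  30.] 0.59 r 58 ang 181.1
```

View pics/w4.png

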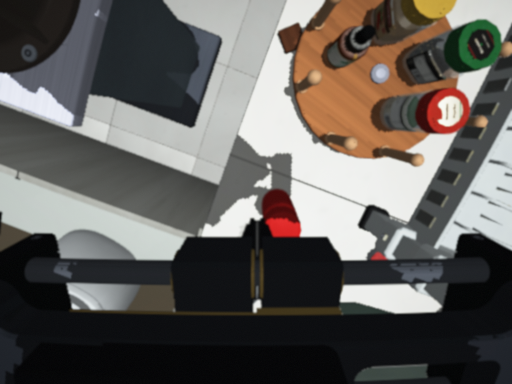

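The wrist view has the pointer at (290,38), the dropper from its base at (338,58) to its tip at (370,32), and the boss at (380,73). The bottle is upright and nearly in line, and the arm touches nothing. An enlarged crop will give the pixels precisely.

```bash
python3 -c "
import cv2
a=cv2.imread('pics/w4.png')[0:100,265:405];cv2.imwrite('pics/w4c.png',cv2.resize(a,None,fx=5.7,fy=5.7,interpolation=cv2.INTER_CUBIC))"
```

```text
(no output)
```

View pics/w4c.png

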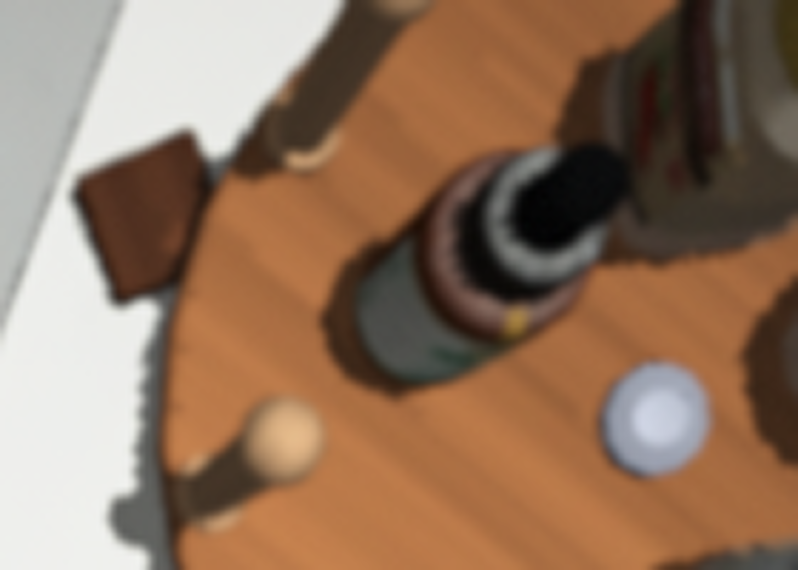

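```bash
python3 - <<'E'
from cell import viewer
import cv2,numpy as np
k=viewer.get_calibration('wrist');K=np.array(k['camera_matrix']);D=np.array(k['dist_coeffs'],float);T=np.array(k['world_to_cam']);R,t=T[:3,:3],T[:3,3];o=-R.T@t
def P(c,z):
    u=np.array([265+(c[0]+.5)/5.7-.5,(c[1]+.5)/5.7-.5])
    a=cv2.undistortPoints(u.reshape(1,1,2),K,D).ravel();r=R.T@np.array([a[0],-a[1],-1]);return (o+r*(z-o[2])/r[2])[:2]
C=P((655,418),37);t_=P((75,190),10)
a=lambda p:(np.hypot(*(p-C)),np.degrees(np.arctan2(*(p-C)[::-1]))%360)
print('C',C,'ptr',t_,a(t_))
for n,c,z in [('pip',(600,176),132),('pegball',(284,438),112),('ring',(548,218),100)]:print(n,P(c,z),a(P(c,z)))
# project predicted bottle base circle and pipette if at pointer angle
th=np.radians(a(t_)[1])
for nm,z,r in [('base',30,0),('top',132,0)]:
    X=np.r_[C+57*np.array([np.cos(th),np.sin(th)]),z];c=R@X+t;uv,_=cv2.projectPoints(np.array([[c[0],-c[1],-c[2]]]),np.zeros(3),np.zeros(3),K,D);print(nm,(uv.ravel()-[265,0])*5.7)
E
```

```text
C [523.27806368  53.90762894] ptr [386.68293146  56.71099208] (np.float64(136.62389611584464), np.float64(178.82427486049517))
pip [467.23411155  55.41274198] (np.float64(56.06415909959285), np.float64(178.461637727515))
pegball [438.80933039   4.16414026] (np.float64(98.02745313623376), np.float64(210.4937563758426))
ring [469.40108117  58.40817455] (np.float64(54.06462942617608), np.float64(175.2249554893981))
base [412.49431873 312.55117098]
top [591.47488087 173.27248483]
```

My own pixel measurement puts the pipette at 178.5° (radius 56 mm) and the pointer at 178.8° (tip at 137 mm), so they agree within about 0.5°. The peg ball's radius comes out at 98 mm against the true 100 mm. The arm is clear, so I'll hand in.

```bash
python3 -c "
from cell import env
print(env.job_done())"
```

```text
the job is handed in; nothing more can be done
None
```

I turned the carousel about 75° counter-clockwise until the dropper bottle stood within about 0.5° of the pointer by my own measurement, then withdrew the arm and handed the job in at about 12 s; no verdict was returned.

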